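# Click the lamp timer's thumbwheel round to its pointer

## Task

The small wooden box on the table is the lamp's off-timer. With a fingertip, flick the edge of its lobed thumbwheel clockwise (seen from above), one click at a time, until the small round pip on the wheel stands exactly in front of the raised pointer ridge at the back of the box, and stop there without overrunning it by a click. Only push the wheel: do not lift or shove the box, leave the coasters, mug and remote where they are, and let go of the wheel at the end.

Things in the scene. Friction and masses are not known exactly. Their poses are not given: they have to be found in the camera images.
- timer: The lamp timer: oak box 110 (x) by 124 (y) by 46 mm high, 2 kg, loose on the table; origin at the centre of its underside, z up, -x is its front, towards the robot. A 13 mm base plate with walls to 46 mm at the back and both sides (inner faces at y = +-51 mm, reaching forward to x = -22 mm), open above and in front, where the wheel sticks out by 16 mm. It may slide at more than about 6 N.
- hub (a point): Point on the wheel's upright axis, half-way up the lobes: 25 mm in front of the box's centre, 32 mm above the table; axes as the box's (does not turn with the wheel). The white wheel is a disc of radius 34 mm (24 to 36 mm above the table) with eight equal lobes at 45 degree spacing round its edge. In every click one lobe points straight to the front (-x) and one straight to the back.
- edge (a point): Tip of the lobe that points to the front when the wheel rests in a click: 46 mm in front of hub, same height, fixed to the box, axes as the box's. Lobes are upright ribs 8 mm wide with round ends centred 42 mm from the axis, 24 to 40 mm above the table. The gap between neighbouring lobes is 24 mm wide at their ends and 12 mm deep.
- pip (a point): Top centre of the pip: a dark round stud 12 mm across and 8 mm high on the wheel's top face, 28 mm from the axis in line with one lobe; turns with the wheel; its top is 44 mm above the table.
- pointer (a point): Front end of the pointer: a dark raised ridge, 22 mm long, 6 mm wide and 6 mm high, on top of the box's back wall, in line with the wheel's axis; fixed to the box, 54 mm behind the wheel's axis and 49 mm above the table.
- wheel (a joint): Wheel angle, rad, growing clockwise seen from above (the front edge then moves to the box's +y side); 0 = pip at the pointer. Sprung clicks every 0.785 rad (45 degrees): 0, -0.785, -1.571...; pushed clearly more than half a click on, it snaps to the next by itself. Pushing a lobe over takes 1 to 2 N. Starts two, three or four clicks short (about -1.57, -2.36, -3.14).
- coaster_a: Stone coaster, loose, 96 mm across, 9 mm thick, lying to the right (-y) of the timer; origin at the centre of its underside.
- coaster_b: Stone coaster, the same, lying behind the timer; origin at the centre of its underside.
- mug: White mug, loose, 80 mm across, 85 mm high, standing behind and to the right of the timer; origin at the centre of its underside, handle at its +y.
- remote: Black remote control, loose, 160 by 42 by 18 mm, lying to the left (+y) of the timer; origin at the centre of its underside, long along its x.
Things that resemble listed ones, but are neither listed nor needed, are in the scene too. There is more than one size of the timer; the one meant has the size given above.

How it is judged:
On the way:
1. the wheel has come to the last click before the pointer (value of joint wheel between -1.13883 and -0.43197 rad), for 0.1 s.
At the end, for the whole second after the job is handed in: The wheel rests in the click with its pip at the pointer (within 0.15 rad), having come through the click before it; box flat and within 20 mm of its start; coasters, mug and remote within 20 mm of theirs; wheel released (value of joint wheel between -0.15 and 0.15 rad and velocity of joint wheel between -0.1 and 0.1 rad/s and distance of each of timer, coaster_a, coaster_b, mug, remote from where it was at the start of the episode below 0.02 m and angle between timer's own z axis and vertical below 0.05 rad and linear speed of timer below 0.01 m/s); the robot touches nothing.
It fails at once if the wheel is run past the pointer towards the next click (more than 0.6 of a click) (value of joint wheel above 0.471 rad).
It fails at once if the wheel is wound backwards, away from the pointer (below -3.7 rad) (value of joint wheel below -3.7 rad).
It fails at once if the timer box is lifted or tipped (8 mm, 0.15 rad) (height (world z) of timer above 0.008 m or angle between timer's own z axis and vertical above 0.15 rad).
It fails at once if the timer box is shoved more than 20 mm (distance of timer from where it was at the start of the episode above 0.02 m).
It fails at once if a coaster, the mug or the remote is lifted or moved more than 20 mm (distance of any of coaster_a, coaster_b, mug, remote from where it was at the start of the episode above 0.02 m).
It also fails if it takes over 48 s, if anything falls off the work surface, if the arm or the gripper's body presses on something with over 40 N, if the wrist force passes 120 N, or if a joint passes its speed limit or range.

## Robot

A 7-joint arm with a two-finger parallel gripper is mounted at the origin on the work surface. World frame = base frame: x ahead of the robot, y to its left, z up, the work surface at z = 0. Lengths are in m, angles in rad, forces in N, time in s.
With the tool pointing down it reaches from about 0.425 to 0.875 m from the base axis. Payload 4.7 kg.
Tool frame: the origin (TCP) lies at the very end of the fingers, on their centre line; the grasp point (between the pads) lies 19 mm behind it (grasp_offset is the distance from the TCP to the grasp point, in m); z points along the fingers, y is the direction in which the jaws open and shut (so a half turn about z gives the same grasp; the last joint's range is limited). The gripper opens to 85 mm and grips with 20 to 120 N. Pads are 22 mm wide; open, the fingers measure 114 mm over their backs; the gripper's body (76 mm by 85 mm) begins 54 mm behind the grasp point. The pads swing forward as they close: fully open they stand 13 mm farther back than shut.
Start: joints at [1.298, 0.321, -0.07, 1.45, 0.023, 1.371, -0.057], TCP at [0.184, -0.623, 0.231] pointing down, gripper open.
Joint ranges: [-2.86, 2.86], [-0.3, 2.09], [-1.38, 1.24], [0.06, 2.45], [-1.56, 4.7], [0.09, 2.05], [-2.69, 2.69]. Speed limits (rad/s): [2.57, 2.57, 3.14, 3.14, 3.14, 3.14, 3.14].

## Interface

Orientations are given as a unit quaternion [w, x, y, z].
In Python, from rig import * gives the robot as it stands.
- The arm moves only by the tool carry_out, never from a script. Its argument "moves" is a list of rows, each an object with "jaw": the finger opening in mm, from 0 to 85.4; "translation": the shift along the tool's x, y, z in mm, a list of three; "rot": the turn, a rotation vector about the tool's x, y, z in rad, a list of three. In form: [{"jaw": jaw, "translation": [dx, dy, dz], "rot": [ax, ay, az]}, ...]. A call has 1 to 20 rows; each row shifts and turns the commanded pose from where the row before left it, along the tool's axes as they then stand; what a row does not reach is not made up. A row lasts 1/12 s, in which the tool goes at most 41.7 mm and 7.16 degrees, less where a joint would pass 70% of its speed; a pose out of reach is approached as far as the arm can. A call with a gripper value outside its range is refused whole. The fingers move at their own pace and stop on an object; the grip force is fixed at half the most. Time passes only in rows, so rows that do not move let the fingers close. It gives the time, the measured TCP pose, the force and the opening at its end, in the units of the state.
- observe(): the state, without advancing time (a new reading comes with each control period).
- capture(name): name is "side" or "top" or "wrist"; returns a dict with "color" (480x640x3 uint8, red, green, blue), "fx", "fy", "cx", "cy" (pixels), "eye" and "attitude" of the camera in the world. Camera axes: x right, y up, looking along -z (the intrinsics and any distortion apply to the point x, -y, -z); pixel columns grow to the right and rows downward; lengths in m; the calibration is good to about 2 mm. A picture is of the moment at which its call begins. There is no depth.
- job_done(): hands the job in, once; it reports no verdict.
The state is a dict: "t": time; "joint_positions": joint angles; "qd": joint speeds; "tau": joint torques, N m; "ee_pos": TCP position; "ee_rot": TCP orientation; "wrist_force": force on the tool from outside, world axes, zero at the start; "moment": the same for the moment, N m; "width": opening from 0.0 (shut) to 1.0 (fully open).
Only numpy, scipy, OpenCV 4.12 (cv2) and the standard library are available. Lean on these libraries where they do the work, as an engineer would, in place of code of your own. Each camera call takes 0.05 s, during which the arm holds its last target. There are 200 camera calls.

## Working session

There is one attempt and no reset: what is moved stays moved. The work goes in short steps, Python scripts to look and compute and a tool call to move; the robot and the scene stay as the last step left them, time stands still between calls to the robot, and variables do not carry over. Pictures are saved under pics/ and viewed, about 8 in all and at most 12, crops included, and the job is handed in when it is done.

Besides the shell and the picture viewer there is one more tool, called after ">>>" by a JSON object that holds its "name" and its "arguments". carry_out: Moves the arm, as the interface text tells. Its arguments: {"type":"object","properties":{"moves":{"type":"array","items":{"type":"object","properties":{"jaw":{"type":"number"},"translation":{"type":"array","items":{"type":"number"}},"rot":{"type":"array","items":{"type":"number"}}}}}},"required":["moves"]}

```bash
mkdir -p pics; python3 - <<'E'
from rig import *
import cv2
s=observe();print({k:s[k] for k in('t','ee_pos','ee_rot','wrist_force','width')})
for n in('top','side'):
    c=capture(n);cv2.imwrite(f'pics/{n}0.png',c['color'][:,:,::-1]);print(n,{k:v for k,v in c.items() if k!='color'})
E
```

```text
{'t': 0.0, 'ee_pos': array([ 0.18367026, -0.62293427,  0.23019692]), 'ee_rot': array([-9.67173236e-04,  9.89733946e-01,  1.42918671e-01, -1.83552291e-04]), 'wrist_force': array([0.39448515, 0.1546913 , 0.04782521]), 'width': 1.0004538585749736}
top {'fx': 625.0101671188548, 'fy': 625.0101671188548, 'cx': 313.1834831444341, 'cy': 244.8829767390906, 'eye': array([0.4145947 , 0.07544753, 1.09622124]), 'attitude': array([-0.69767602, -0.03582638,  0.05378551,  0.71349265])}
side {'fx': 544.3452957044651, 'fy': 544.3452957044651, 'cx': 315.58186882303346, 'cy': 238.7007415400936, 'eye': array([ 0.31491987, -0.80162002,  0.65655077]), 'attitude': array([ 0.87341745,  0.46707134, -0.07482864, -0.11570223])}
```

View pics/top0.png

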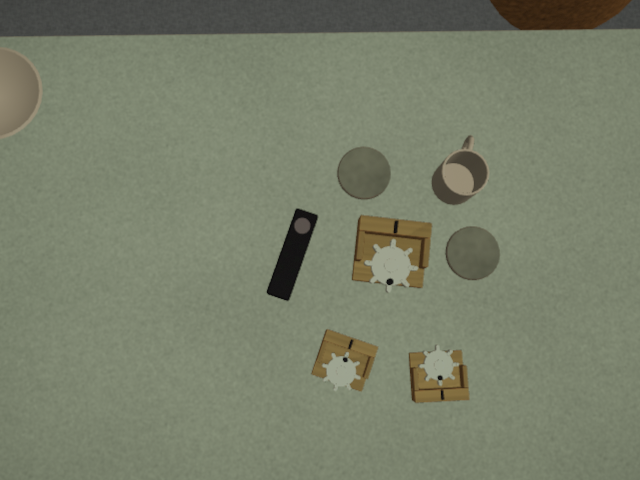

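View pics/side0.png

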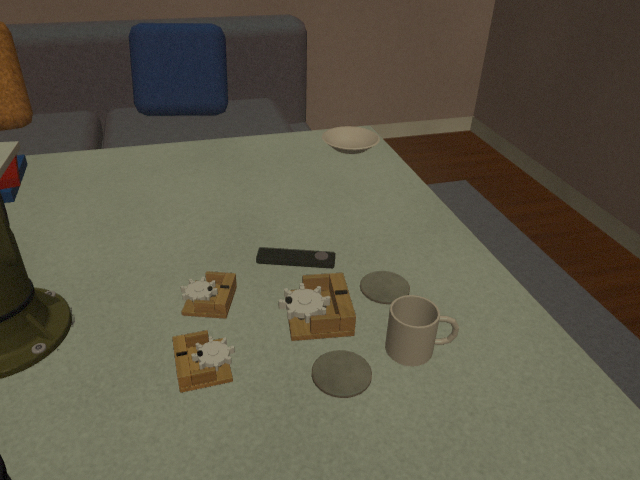

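The top picture shows the large timer at about (392,252), its pip at (390,281) and its pointer at (396,227). The pip is at the front, so the wheel looks four clicks short. Next I enlarge the crop to measure.

```bash
cat > h.py <<'E'
import numpy as np, cv2
from rig import *
from scipy.spatial.transform import Rotation as R
rot=lambda q:R.from_quat(np.r_[q[1:],q[0]])
def ray(c,u,v,z):
    d=rot(c['attitude']).apply([(u-c['cx'])/c['fx'],-(v-c['cy'])/c['fy'],-1])
    return c['eye']+d*(z-c['eye'][2])/d[2]
def proj(c,p):
    q=rot(c['attitude']).inv().apply(np.asarray(p)-c['eye'])
    return np.c_[c['cx']+c['fx']*q[...,0]/-q[...,2], c['cy']+c['fy']*q[...,1]/q[...,2]]
def crop(c,u0,v0,w,h,k,name):
    cv2.imwrite(name,cv2.resize(c['color'][v0:v0+h,u0:u0+w,::-1],None,fx=k,fy=k,interpolation=cv2.INTER_CUBIC))
E
python3 - <<'E'
from h import *
c=capture('top'); crop(c,340,205,100,95,6,'pics/topc.png')
E
```

```text
(no output)
```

View pics/topc.png

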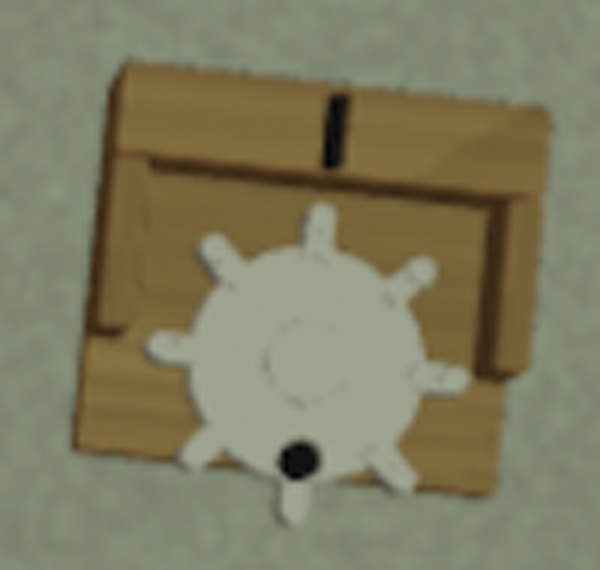

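The crop, in its own pixels, shows the pip at (298,461) in line with the front lobe, whose tip is at (291,524). The pointer's front end is at (332,167) and the hub at (307,361). The start is therefore -3.14, four clicks short.

```bash
python3 - <<'E'
from h import *
c=capture('top')
P={n:ray(c,340+(u-2.5)/6,205+(v-2.5)/6,z) for n,u,v,z in[('pip',298,461,.044),('pointer',332,167,.051),('hub',307,361,.036),('front',291,524,.040),('back',321,203,.04),('L',147,346,.04),('R',470,378,.04),('FL',75,450,.013),('FR',494,496,.013),('BL',123,62,.046),('BR',551,105,.046)]}
for n,p in P.items(): print(n,p.round(4))
n=lambda a,b:round(float(np.linalg.norm((P[a]-P[b])[:2])),4)
print(n('pip','hub'),n('pointer','hub'),n('front','back'),n('L','R'),n('FL','FR'))
for a,b in[('front','back'),('R','L'),('front','pointer'),('FR','FL'),('BR','BL')]:
    d=P[b]-P[a];print(a,b,np.degrees(np.arctan2(d[1],d[0])))
s=capture('side')
print(proj(s,np.array([P['pip'],P['hub'],P['pointer'],P['front']])))
print('tool axes\n',rot(observe()['ee_rot']).as_matrix().round(3))
E
```

```text
pip [ 0.4836 -0.08    0.044 ]
pointer [ 0.566  -0.0919  0.051 ]
hub [ 0.5125 -0.0849  0.036 ]
front [ 0.4661 -0.0779  0.04  ]
back [ 0.5573 -0.0901  0.04  ]
L [ 0.5174 -0.039   0.04  ]
R [ 0.5063 -0.1305  0.04  ]
FL [ 0.4902 -0.0199  0.013 ]
FR [ 0.4742 -0.1412  0.013 ]
BL [ 0.5981 -0.0342  0.046 ]
BR [ 0.5833 -0.1561  0.046 ]
0.0294 0.0539 0.092 0.0922 0.1223
front back -7.598882737693622
R L 83.08705976353755
front pointer -7.962244640699246
FR FL 82.4597930059494
BR BL 83.05617807533187
[[288.27334666 296.0748007 ]
 [304.88375961 298.7176053 ]
 [335.28211754 289.8353193 ]
 [278.30697339 298.66953721]]
tool axes
 [[ 0.959  0.283 -0.   ]
 [ 0.283 -0.959  0.001]
 [-0.    -0.001 -1.   ]]
```

>>> {"name": "carry_out", "arguments": {"moves": [{"jaw": 40, "translation": [22, -25, 4], "rot": [0, 0, 0]}, {"jaw": 40, "translation": [22, -25, 4], "rot": [0, 0, 0]}, {"jaw": 40, "translation": [22, -25, 4], "rot": [0, 0, 0]}, {"jaw": 40, "translation": [22, -25, 4], "rot": [0, 0, 0]}, {"jaw": 40, "translation": [22, -25, 4], "rot": [0, 0, 0]}, {"jaw": 40, "translation": [22, -25, 4], "rot": [0, 0, 0]}, {"jaw": 40, "translation": [22, -25, 4], "rot": [0, 0, 0]}, {"jaw": 40, "translation": [22, -25, 4], "rot": [0, 0, 0]}, {"jaw": 40, "translation": [22, -25, 4], "rot": [0, 0, 0]}, {"jaw": 40, "translation": [22, -25, 4], "rot": [0, 0, 0]}, {"jaw": 40, "translation": [22, -25, 4], "rot": [0, 0, 0]}, {"jaw": 40, "translation": [22, -25, 4], "rot": [0, 0, 0]}, {"jaw": 40, "translation": [22, -25, 4], "rot": [0, 0, 0]}, {"jaw": 40, "translation": [22, -25, 4], "rot": [0, 0, 0]}, {"jaw": 40, "translation": [22, -25, 4], "rot": [0, 0, 0]}, {"jaw": 40, "translation": [22, -25, 4], "rot": [0, 0, 0]}]}}

```text
t: 1.58
ee_pos: [0.4087, -0.1387, 0.1673]
ee_rot: [0.0, 0.99, 0.143, 0.0]
wrist_force: [-0.1, -0.4, 0.1]
width: 0.466
```

>>> {"name": "carry_out", "arguments": {"moves": [{"jaw": 40, "translation": [0, 0, 0], "rot": [0, 0, 0.104]}, {"jaw": 40, "translation": [0, 0, 0], "rot": [0, 0, 0.104]}, {"jaw": 40, "translation": [0, 0, 0], "rot": [0, 0, 0.104]}, {"jaw": 40, "translation": [0, 0, 0], "rot": [0, 0, 0.104]}, {"jaw": 40, "translation": [0, 0, 0], "rot": [0, 0, 0]}]}}

```text
t: 2.0
ee_pos: [0.4083, -0.1401, 0.1673]
ee_rot: [0.0, 0.998, -0.066, 0.0]
wrist_force: [0.1, -0.2, 1.2]
width: 0.471
```

```bash
cat >> h.py <<'E'
HUB=np.array([.5118,-.0847]); A=np.radians(-7.3); EX=np.array([np.cos(A),np.sin(A)]); EY=np.array([-EX[1],EX[0]])
def st():
    s=observe(); d=s['ee_pos'][:2]-HUB; M=rot(s['ee_rot']).as_matrix()
    f=s['wrist_force'][:2]
    print('t%.2f'%s['t'],'box xy mm',(1e3*np.array([d@EX,d@EY])).round(1),'z %.1f'%(1e3*s['ee_pos'][2]),'yaw %.2f'%np.degrees(np.arctan2(M[1,0],M[0,0])),'toolz',M[:,2].round(3),'w %.2f'%s['width'],'F box',np.round([f@EX,f@EY],2))
E
python3 -c "from h import *;st()"
```

```text
t2.00 box xy mm [-95.6 -68.1] z 167.3 yaw -7.53 toolz [ 0. -0. -1.] w 0.47 F box [ 0.1  -0.14]
```

>>> {"name": "carry_out", "arguments": {"moves": [{"jaw": 40, "translation": [5, -17, 15], "rot": [0, 0, 0]}, {"jaw": 40, "translation": [5, -17, 15], "rot": [0, 0, 0]}, {"jaw": 40, "translation": [5, -17, 15], "rot": [0, 0, 0]}, {"jaw": 40, "translation": [5, -17, 15], "rot": [0, 0, 0]}, {"jaw": 40, "translation": [0, 0, 25], "rot": [0, 0, 0]}, {"jaw": 40, "translation": [0, 0, 25], "rot": [0, 0, 0]}, {"jaw": 40, "translation": [0, 0, 25], "rot": [0, 0, 0]}, {"jaw": 40, "translation": [0, 0, 12], "rot": [0, 0, 0]}, {"jaw": 40, "translation": [0, 0, 0], "rot": [0, 0, 0]}]}}

```text
t: 2.75
ee_pos: [0.4343, -0.0747, 0.0177]
ee_rot: [-0.001, 0.998, -0.063, -0.003]
wrist_force: [0.5, -0.3, -0.1]
width: 0.465
```

```bash
python3 - <<'E'
from h import *
st()
a=capture('wrist');b=capture('side')
cv2.imwrite('pics/w1.png',a['color'][:,:,::-1]); crop(b,230,230,150,120,5,'pics/s1.png')
E
```

```text
t2.75 box xy mm [-78.1   0. ] z 17.7 yaw -7.23 toolz [-0.005  0.002 -1.   ] w 0.46 F box [ 0.52 -0.27]
```

View pics/w1.png

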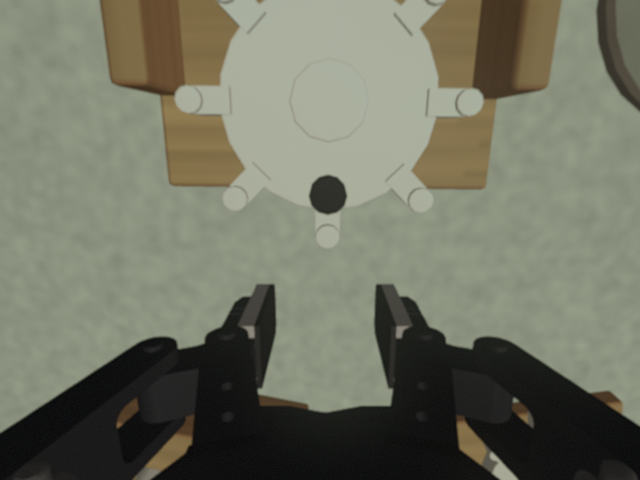

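View pics/s1.png

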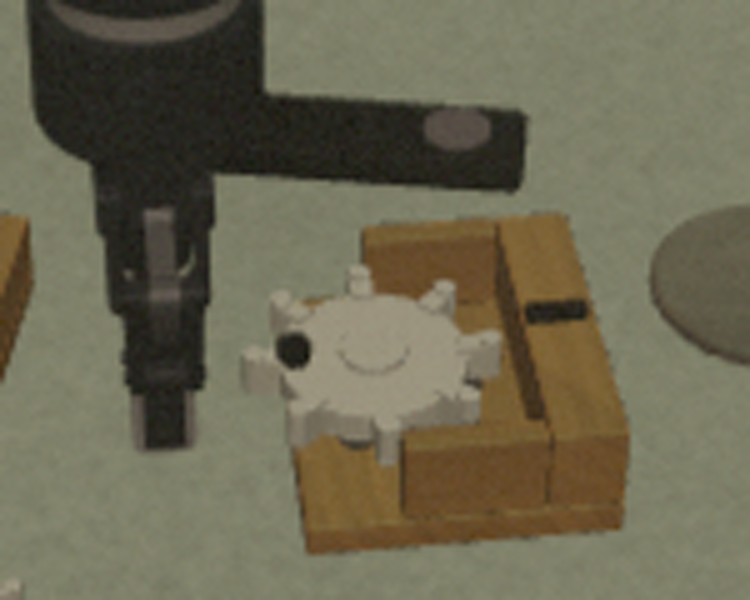

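The wrist view shows the front lobe and pip at (327,195–248), centred between the pads at x=275 and 375. The side view shows the fingers in front of the wheel with nothing touching. I'll move in and push the first click.

>>> {"name": "carry_out", "arguments": {"moves": [{"jaw": 40, "translation": [10, 0, 0], "rot": [0, 0, 0]}, {"jaw": 40, "translation": [10, 0, 0], "rot": [0, 0, 0]}, {"jaw": 40, "translation": [8, 0, 0], "rot": [0, 0, 0]}, {"jaw": 40, "translation": [0, 0, 0], "rot": [0, 0, 0]}, {"jaw": 40, "translation": [0, 0, 0], "rot": [0, 0, 0]}]}}

```text
t: 3.27
ee_pos: [0.4658, -0.079, 0.0207]
ee_rot: [-0.0, 0.998, -0.064, 0.001]
wrist_force: [-0.2, -0.4, -0.5]
width: 0.468
```

```bash
python3 -c "from h import *;st()"
```

```text
t3.27 box xy mm [-46.4  -0.2] z 20.7 yaw -7.39 toolz [ 0.001  0.    -1.   ] w 0.47 F box [-0.12 -0.4 ]
```

>>> {"name": "carry_out", "arguments": {"moves": [{"jaw": 40, "translation": [-2.5, 0, 0], "rot": [0, 0, 0]}, {"jaw": 40, "translation": [0, -6, 0], "rot": [0, 0, 0]}, {"jaw": 40, "translation": [0, -6, 0], "rot": [0, 0, 0]}, {"jaw": 40, "translation": [0, -4, 0], "rot": [0, 0, 0]}, {"jaw": 40, "translation": [0, -4, 0], "rot": [0, 0, 0]}, {"jaw": 40, "translation": [0, -3, 0], "rot": [0, 0, 0]}, {"jaw": 40, "translation": [0, 0, 0], "rot": [0, 0, 0]}]}}

```text
t: 3.85
ee_pos: [0.4651, -0.0551, 0.0203]
ee_rot: [0.0, 0.998, -0.064, -0.0]
wrist_force: [-0.1, -1.3, 0.1]
width: 0.467
```

```bash
python3 - <<'E'
from h import *
st()
a=capture('wrist');cv2.imwrite('pics/w2.png',a['color'][:,:,::-1])
E
```

```text
t3.85 box xy mm [-50.   23.4] z 20.3 yaw -7.34 toolz [-0. -0. -1.] w 0.47 F box [ 0.06 -1.31]
```

View pics/w2.png

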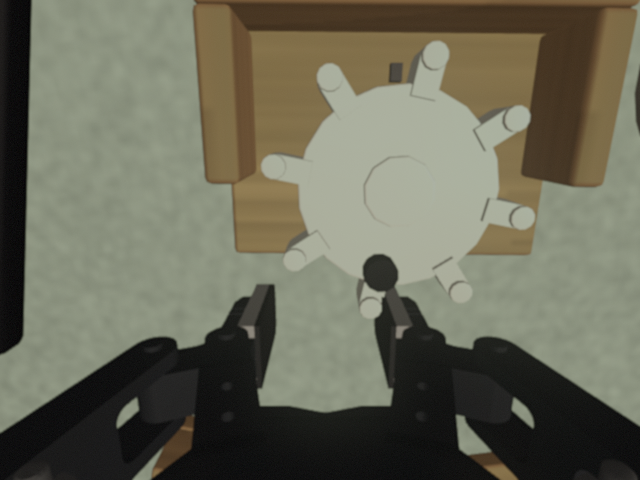

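The wheel view shows the front lobe against the right pad at (372,305), turned about 14° the right way, at 1.3 N. I'll push on.

>>> {"name": "carry_out", "arguments": {"moves": [{"jaw": 40, "translation": [0, -3, 0], "rot": [0, 0, 0]}, {"jaw": 40, "translation": [0, -3, 0], "rot": [0, 0, 0]}, {"jaw": 40, "translation": [0, -3, 0], "rot": [0, 0, 0]}, {"jaw": 40, "translation": [0, -3, 0], "rot": [0, 0, 0]}, {"jaw": 40, "translation": [0, 0, 0], "rot": [0, 0, 0]}, {"jaw": 40, "translation": [0, 0, 0], "rot": [0, 0, 0]}, {"jaw": 40, "translation": [-12, 0, 0], "rot": [0, 0, 0]}, {"jaw": 40, "translation": [-12, 0, 0], "rot": [0, 0, 0]}, {"jaw": 40, "translation": [0, 18, 0], "rot": [0, 0, 0]}, {"jaw": 40, "translation": [0, 17, 0], "rot": [0, 0, 0]}, {"jaw": 40, "translation": [0, 0, 0], "rot": [0, 0, 0]}, {"jaw": 40, "translation": [0, 0, 0], "rot": [0, 0, 0]}]}}

```text
t: 4.9
ee_pos: [0.4382, -0.0762, 0.0203]
ee_rot: [0.0, 0.998, -0.066, -0.0]
wrist_force: [0.9, 0.8, -0.7]
width: 0.468
```

```bash
python3 - <<'E'
from h import *
st()
a=capture('wrist');cv2.imwrite('pics/w3.png',a['color'][:,:,::-1])
E
```

```text
t4.90 box xy mm [-74.   -0.9] z 20.3 yaw -7.53 toolz [-0. -0. -1.] w 0.47 F box [0.82 0.86]
```

View pics/w3.png

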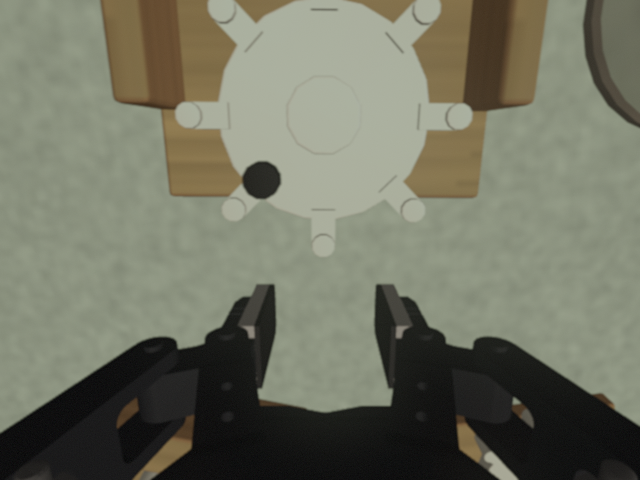

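The pip at (262,180) now stands at the front-left lobe, exactly one click on, and the box hasn't moved. I'll repeat the same cycle.

>>> {"name": "carry_out", "arguments": {"moves": [{"jaw": 40, "translation": [12, 0, 0], "rot": [0, 0, 0]}, {"jaw": 40, "translation": [12, 0, 0], "rot": [0, 0, 0]}, {"jaw": 40, "translation": [0, 0, 0], "rot": [0, 0, 0]}, {"jaw": 40, "translation": [0, -6, 0], "rot": [0, 0, 0]}, {"jaw": 40, "translation": [0, -6, 0], "rot": [0, 0, 0]}, {"jaw": 40, "translation": [0, -4, 0], "rot": [0, 0, 0]}, {"jaw": 40, "translation": [0, -4, 0], "rot": [0, 0, 0]}, {"jaw": 40, "translation": [0, -3, 0], "rot": [0, 0, 0]}, {"jaw": 40, "translation": [0, -3, 0], "rot": [0, 0, 0]}, {"jaw": 40, "translation": [0, -3, 0], "rot": [0, 0, 0]}, {"jaw": 40, "translation": [0, -3, 0], "rot": [0, 0, 0]}, {"jaw": 40, "translation": [0, -3, 0], "rot": [0, 0, 0]}, {"jaw": 40, "translation": [0, 0, 0], "rot": [0, 0, 0]}, {"jaw": 40, "translation": [0, 0, 0], "rot": [0, 0, 0]}, {"jaw": 40, "translation": [-12, 0, 0], "rot": [0, 0, 0]}, {"jaw": 40, "translation": [-12, 0, 0], "rot": [0, 0, 0]}, {"jaw": 40, "translation": [0, 18, 0], "rot": [0, 0, 0]}, {"jaw": 40, "translation": [0, 17, 0], "rot": [0, 0, 0]}, {"jaw": 40, "translation": [0, 0, 0], "rot": [0, 0, 0]}, {"jaw": 40, "translation": [0, 0, 0], "rot": [0, 0, 0]}]}}

```text
t: 6.62
ee_pos: [0.4383, -0.0763, 0.0203]
ee_rot: [0.0, 0.998, -0.066, 0.0]
wrist_force: [0.1, 1.1, 0.3]
width: 0.467
```

```bash
python3 - <<'E'
from h import *
st()
a=capture('wrist');cv2.imwrite('pics/w4.png',a['color'][:,:,::-1])
E
```

```text
t6.62 box xy mm [-73.9  -1. ] z 20.3 yaw -7.53 toolz [ 0. -0. -1.] w 0.47 F box [-0.03  1.08]
```

View pics/w4.png

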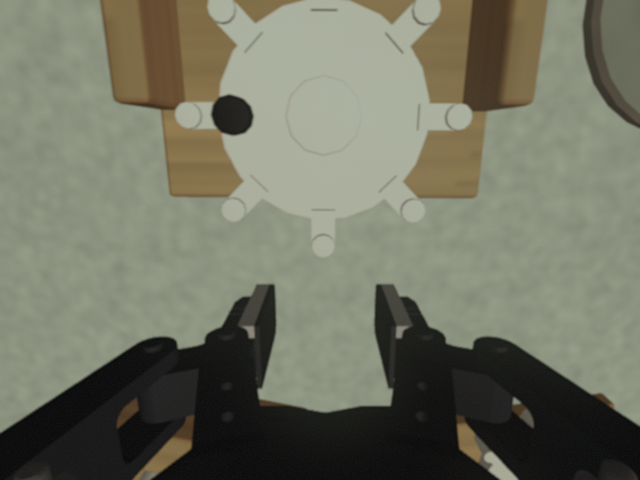

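The pip at (232,115) now points straight left, at -1.57, with two clicks left.

>>> {"name": "carry_out", "arguments": {"moves": [{"jaw": 40, "translation": [12, 0, 0], "rot": [0, 0, 0]}, {"jaw": 40, "translation": [12, 0, 0], "rot": [0, 0, 0]}, {"jaw": 40, "translation": [0, 0, 0], "rot": [0, 0, 0]}, {"jaw": 40, "translation": [0, -6, 0], "rot": [0, 0, 0]}, {"jaw": 40, "translation": [0, -6, 0], "rot": [0, 0, 0]}, {"jaw": 40, "translation": [0, -4, 0], "rot": [0, 0, 0]}, {"jaw": 40, "translation": [0, -4, 0], "rot": [0, 0, 0]}, {"jaw": 40, "translation": [0, -3, 0], "rot": [0, 0, 0]}, {"jaw": 40, "translation": [0, -3, 0], "rot": [0, 0, 0]}, {"jaw": 40, "translation": [0, -3, 0], "rot": [0, 0, 0]}, {"jaw": 40, "translation": [0, -3, 0], "rot": [0, 0, 0]}, {"jaw": 40, "translation": [0, -3, 0], "rot": [0, 0, 0]}, {"jaw": 40, "translation": [0, 0, 0], "rot": [0, 0, 0]}, {"jaw": 40, "translation": [0, 0, 0], "rot": [0, 0, 0]}, {"jaw": 40, "translation": [-12, 0, 0], "rot": [0, 0, 0]}, {"jaw": 40, "translation": [-12, 0, 0], "rot": [0, 0, 0]}, {"jaw": 40, "translation": [0, 18, 0], "rot": [0, 0, 0]}, {"jaw": 40, "translation": [0, 17, 0], "rot": [0, 0, 0]}, {"jaw": 40, "translation": [0, 0, 0], "rot": [0, 0, 0]}, {"jaw": 40, "translation": [0, 0, 0], "rot": [0, 0, 0]}]}}

```text
t: 8.33
ee_pos: [0.4383, -0.0763, 0.0203]
ee_rot: [0.0, 0.998, -0.066, 0.0]
wrist_force: [0.7, 0.0, -0.3]
width: 0.468
```

```bash
python3 - <<'E'
from h import *
st()
a=capture('wrist');cv2.imwrite('pics/w5.png',a['color'][:,:,::-1])
E
```

```text
t8.33 box xy mm [-74.  -1.] z 20.3 yaw -7.54 toolz [ 0. -0. -1.] w 0.47 F box [0.7  0.11]
```

View pics/w5.png

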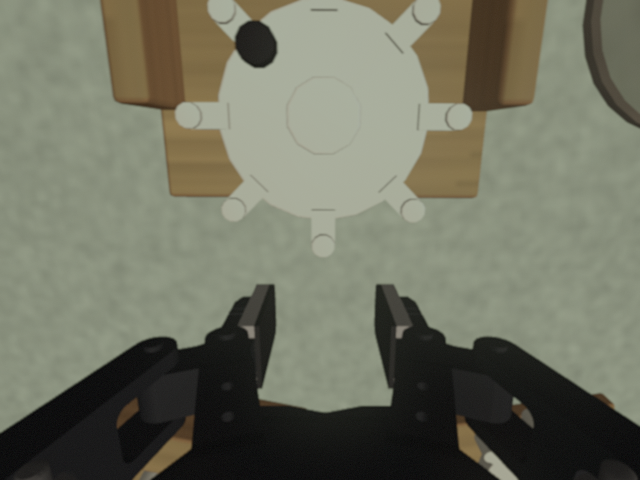

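The pip at (256,43) is on the back-left lobe, in the last click before the pointer. One more cycle should finish it.

>>> {"name": "carry_out", "arguments": {"moves": [{"jaw": 40, "translation": [12, 0, 0], "rot": [0, 0, 0]}, {"jaw": 40, "translation": [12, 0, 0], "rot": [0, 0, 0]}, {"jaw": 40, "translation": [0, 0, 0], "rot": [0, 0, 0]}, {"jaw": 40, "translation": [0, -6, 0], "rot": [0, 0, 0]}, {"jaw": 40, "translation": [0, -6, 0], "rot": [0, 0, 0]}, {"jaw": 40, "translation": [0, -4, 0], "rot": [0, 0, 0]}, {"jaw": 40, "translation": [0, -4, 0], "rot": [0, 0, 0]}, {"jaw": 40, "translation": [0, -3, 0], "rot": [0, 0, 0]}, {"jaw": 40, "translation": [0, -3, 0], "rot": [0, 0, 0]}, {"jaw": 40, "translation": [0, -3, 0], "rot": [0, 0, 0]}, {"jaw": 40, "translation": [0, -3, 0], "rot": [0, 0, 0]}, {"jaw": 40, "translation": [0, -3, 0], "rot": [0, 0, 0]}, {"jaw": 40, "translation": [0, 0, 0], "rot": [0, 0, 0]}, {"jaw": 40, "translation": [0, 0, 0], "rot": [0, 0, 0]}, {"jaw": 40, "translation": [-12, 0, 0], "rot": [0, 0, 0]}, {"jaw": 40, "translation": [-12, 0, 0], "rot": [0, 0, 0]}, {"jaw": 40, "translation": [0, 0, -30], "rot": [0, 0, 0]}, {"jaw": 40, "translation": [0, 17, -30], "rot": [0, 0, 0]}, {"jaw": 40, "translation": [0, 17, -30], "rot": [0, 0, 0]}, {"jaw": 40, "translation": [0, 0, 0], "rot": [0, 0, 0]}]}}

```text
t: 10.05
ee_pos: [0.4418, -0.0787, 0.1156]
ee_rot: [0.002, 0.998, -0.067, 0.004]
wrist_force: [1.1, -0.4, 0.1]
width: 0.465
```

```bash
python3 - <<'E'
from h import *
st()
a=capture('side');b=capture('top')
cv2.imwrite('pics/s6.png',np.hstack([cv2.resize(x,None,fx=4,fy=4,interpolation=cv2.INTER_CUBIC) for x in (a['color'][230:350,270:370,::-1],b['color'][200:320,345:445,::-1])]))
E
```

```text
t10.05 box xy mm [-70.2  -2.9] z 115.6 yaw -7.63 toolz [ 0.009 -0.005 -1.   ] w 0.46 F box [ 1.12 -0.26]
```

View pics/s6.png

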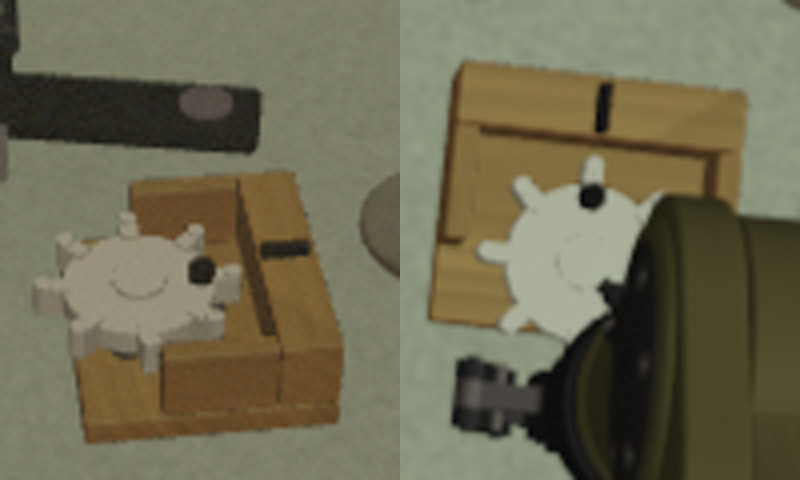

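In both views the pip stands in line with the pointer: side (202,268) to the ridge at (285,248), top (591,195) to the ridge at (603,108). The box is where it was and the gripper is clear of it, so I'll let things settle briefly and hand in.

>>> {"name": "carry_out", "arguments": {"moves": [{"jaw": 40, "translation": [0, 0, -10], "rot": [0, 0, 0]}, {"jaw": 40, "translation": [0, 0, 0], "rot": [0, 0, 0]}, {"jaw": 40, "translation": [0, 0, 0], "rot": [0, 0, 0]}, {"jaw": 40, "translation": [0, 0, 0], "rot": [0, 0, 0]}, {"jaw": 40, "translation": [0, 0, 0], "rot": [0, 0, 0]}, {"jaw": 40, "translation": [0, 0, 0], "rot": [0, 0, 0]}]}}

```text
t: 10.65
ee_pos: [0.4382, -0.0742, 0.1198]
ee_rot: [-0.0, 0.998, -0.064, -0.001]
wrist_force: [0.7, -0.5, 0.6]
width: 0.473
```

```bash
python3 -c "from h import *;st();print(job_done())"
```

```text
t10.65 box xy mm [-74.3   1. ] z 119.8 yaw -7.37 toolz [-0.001  0.    -1.   ] w 0.47 F box [ 0.74 -0.4 ]
the job is handed in; nothing more can be done
None
```

The pip now stands at the pointer, and I handed the job in at about 10.7 s. The wheel started four clicks short. I pushed it clockwise one click at a time, flicking the front lobe with one finger of the half-open gripper and backing off after each click. A picture after each click confirmed it, including the last one before the pointer.

In the final side and top views the pip's lobe is in line with the pointer ridge, and the box looks unmoved by eye; I did not re-measure it. The gripper is clear, about 12 cm above the table, with only noise-level force (under 1 N). I did not re-measure the coasters, mug or remote at the end, but the fingers never came near them.

One disagreement: the first side-camera picture put the wheel about 3 px (roughly 5 mm) from where the top camera did. The wrist view then showed the fingers centred on the front lobe, so I worked from the top camera's position.

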